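Load the bearing block into the drilling jig and hold it against the stop

TASK

Stand the small aluminium bearing block lengthwise on the jig's narrow raised rail, clear of the sprung plunger, and let go of it. Then push it along the middle of the rail against the plunger until it sits squared up hard against the two steel stop posts, and finish while holding it there with firm, moderate pressure, as for drilling: do not let go at the end. Leave the other things on the table where they are.

Things in the scene. Friction and masses are not known exactly. Their poses are not given: they have to be found in the camera images.
- block_centre (a point): Centre of the loose bearing block: plain aluminium, 52 mm long (its x), 36 wide (its y), 34 tall (its z), about 0.16 kg, a brass-ringed dark bore drawn on each long side (sides are flat). It starts standing on the table, this point 17 mm above its underside. Front and back are alike: either end may go first. Grasp it from above across its 36 mm width.
- jig: Drilling jig, fixed, its place and yaw vary: plywood base 262 x 100 x 12 mm with an aluminium rail and, at the rail's far end, stop posts and plunger housing. Origin: on the table (z = 0) under the middle of the stop faces; x points along the rail towards the stop, z up. Against the stop the block's centre is at x -26, y 0, z 67 mm. The housing behind the posts is 84 mm high; all ends at x = 105 mm.
- rail_load (a point): Point on top of the rail where the block can be set down, at x = -75 mm in the jig's frame; same axes as the jig. The rail is only 24 mm wide, centred on y = 0, its flat top 50 mm above the table, running from x = -150 mm (open end) to x = 0. A block centred on this point stands 34 mm clear of the plunger.
- stop: The hard stop, part of the jig: two steel posts, 10 mm wide, centred at y = +16 and -16 mm, 82 mm high, their flat faces towards the rail at x = 0. Same origin and axes as the jig.
- plunger (a joint): Travel (m) of the sprung steel plunger, an 11 mm thick round nose between the posts, 67 mm above the table. 0 = free, its tip at x = -14.5 mm in the jig's frame; grows as it is pushed in; 0.0145 with the block on the posts. Pushes back 2 N at first, 8 N at the stop, and throws the block back if let go; rail friction adds 1 N. At the posts the force rises sharply.
- wax_jar: Bystander, to be left alone: white open jar, 52 mm across, 58 mm tall, loose. Origin at the centre of its underside.
- masking_tape: Bystander, to be left alone: roll of masking tape lying flat, 105 mm across, 25 mm tall, loose. Origin at the centre of its underside.
- red_plug: Bystander, to be left alone: red cylinder with three small steel pins on top, 36 mm across, 50 mm tall, standing loose. Origin at the centre of its underside.
- marker: Bystander, to be left alone: black marker lying flat, 124 mm long (its own y), 20 mm high, loose. Origin at the centre of its underside.
- medallion: Bystander, to be left alone: small brown wooden disc lying flat, 55 mm across, 10 mm thick, loose. Origin at the centre of its underside.
There are look-alikes about, which are no part of the job. Of the things that look like the part that bears block_centre, the smaller one is meant.

How it is judged:
By the outcome, as a careful person would: the job done as asked, in the order asked, and still so for the second after the job is handed in, while the arm keeps its last pose, push and grip.
It also fails if it takes over 67 s, if anything falls off the work surface, if the arm or the gripper's body presses on something with over 40 N, if the wrist force passes 120 N, or if a joint passes its speed limit or range.

ROBOT

A 6-joint arm with a two-finger parallel gripper is mounted at the origin on a cart in front of the work surface, level with it; the furniture and walls round the work are solid. World frame = base frame: x ahead of the robot, y to its left, z up, the work surface at z = 0. Lengths are in mm, angles in rad, forces in N, time in s.
With the tool pointing down it reaches from about 250 to 775 mm from the base axis. Payload 4 kg.
Tool frame: the origin (TCP) lies midway between the tips of the shut fingers; the grasp point (between the pads) lies 19 mm behind it (env.hold_point_z is the z of the grasp point in the tool frame, in mm); z points along the fingers, y is the line along which they close (so a half turn about z gives the same grasp; the last joint's range is limited). The gripper opens to 85 mm and grips with 20 to 120 N. Pads are 22 mm wide; open, the fingers measure 114 mm over their backs; the gripper's body (76 mm by 85 mm) begins 54 mm behind the grasp point. The pads swing forward as they close: fully open they stand 13 mm farther back than shut.
Start: joints at [-1.419, 0.087, 1.371, -0, 1.684, -0.103], TCP at [138.625, -532.26, 231.341] pointing down, gripper open.
Joint ranges: [-3.1, 3.1], [-0.76, 2.03], [0.27, 2.55], [-1.08, 4.22], [0.17, 2.65], [-2.57, 2.57]. Speed limits (rad/s): [2.79, 2.79, 3.14, 3.14, 3.14, 3.14].

INTERFACE

Orientations are given as a unit quaternion [w, x, y, z].
In Python, from plant import env gives the robot as it stands. The module is installed in compiled form; this text tells all that it offers.
- The arm moves only by the shell command python3 -m creep 'ROWS' [FORCE]. ROWS is JSON, a list of rows, each a list of 7 numbers: the finger opening in m, from 0 to 0.0854, then the shift along the tool's x, y, z in m, then the turn, a rotation vector about the tool's x, y, z in degrees. In form: [[claw, dx, dy, dz, rx, ry, rz], ...]. A call has exactly 10 rows; each row is the pose to reach, as a shift and turn from the pose commanded when the call began, along the tool's axes at that moment; what a row does not reach only later rows make up. A row lasts 1/12 s, in which the tool goes at most 41.7 mm and 7.16 degrees, less where a joint would pass 70% of its speed; a pose out of reach is approached as far as the arm can. A call with a gripper value outside its range is refused whole. The fingers move at their own pace and stop on an object; FORCE is the grip in N (left out, the last holds). Time passes only in rows, so rows that repeat a pose let the fingers close, or fill a call up. It gives the time, the measured TCP pose, the force, the opening and the grip force at its end, in the units of the state.
- env.read_state(): the state, without advancing time (a new reading comes with each control period).
- env.get_image(name): name is "scene" or "top"; returns the picture (420x560x3 uint8, red, green, blue); there is no depth.
- env.camera_params(name): a dict with "fx", "fy", "cx", "cy" (pixels), "pose" (4x4, takes a point from camera to world coordinates). Camera axes: x right, y down, z forward; pixel columns grow to the right and rows downward; lengths in mm; the calibration is good to about 2 mm. A picture is of the moment at which its call begins. camera_params takes no time and is no camera call.
- env.job_done(): hands the job in; it is judged then, once.
The state is a dict: "time": time; "joint_pos": joint angles; "qvel": joint speeds; "joint_torque": joint torques, N m; "tcp_pos": TCP position; "tool_rot": TCP orientation; "wrist_force": force on the tool from outside, world axes, zero at the start; "torque": the same for the moment, N m; "width": finger opening in mm; "grasp_force": force on a finger pad.
Only numpy, scipy, OpenCV 4.12 (cv2) and the standard library are available. Lean on these libraries where they do the work, as an engineer would, in place of code of your own. Each camera call takes 0.05 s, during which the arm holds its last target. There are 200 camera calls.

## Working session

There is one attempt and no reset: what is moved stays moved. The work goes in short steps, Python scripts to look and compute and a shell command to move; the robot and the scene stay as the last step left them, time stands still between calls to the robot, and variables do not carry over. Pictures are saved under pics/ and viewed, at most 10 in all, crops included, and the job is handed in when it is done.

```bash
mkdir -p pics
python3 - <<'E'
from plant import env
import cv2, numpy as np
np.set_printoptions(precision=3,suppress=True)
for n in("scene","top"):
    im=env.get_image(n); cv2.imwrite(f"pics/{n}0.png",im[...,::-1]); p=env.camera_params(n); print(n,p["fx"],p["fy"],p["cx"],p["cy"]); print(np.array(p["pose"]))
print(env.read_state(), env.hold_point_z)
E
```

```text
scene 450.3664580158761 450.3664580158761 274.2775607484725 205.97713753028157
[[   0.612   -0.439    0.659 -424.258]
 [  -0.791   -0.358    0.496 -764.093]
 [   0.018   -0.824   -0.566  893.479]
 [   0.       0.       0.       1.   ]]
top 517.7394417005382 517.7394417005382 272.785795452427 217.66404580653398
[[   0.028   -0.987    0.157  330.494]
 [  -1.      -0.03    -0.009  -51.905]
 [   0.013   -0.156   -0.988 1458.449]
 [   0.       0.       0.       1.   ]]
{'time': 0.1, 'joint_pos': array([-1.419,  0.088,  1.372, -0.   ,  1.684, -0.103]), 'qvel': array([-0.001, -0.001, -0.005, -0.   , -0.   ,  0.001]), 'joint_torque': array([  0.002, -35.301, -31.422,  -0.   ,   0.008,  -0.   ]), 'tcp_pos': array([ 138.557, -531.801,  230.24 ]), 'tool_rot': array([-0.001,  0.992,  0.127, -0.   ]), 'wrist_force': array([-0.659, -0.697, -0.699]), 'torque': array([-0.026,  0.035, -0.002]), 'grasp_force': 0.0, 'width': 85.56414758265083} -18.700000000000003
```

View pics/scene0.png

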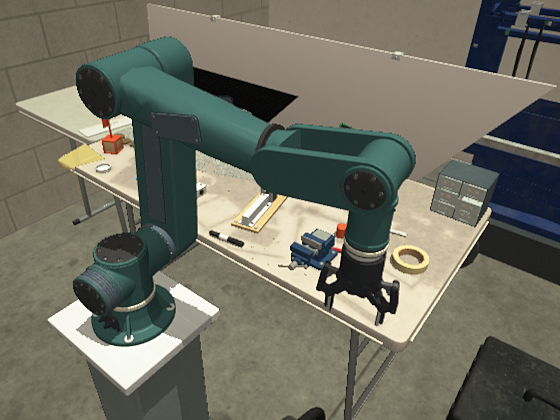

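View pics/top0.png

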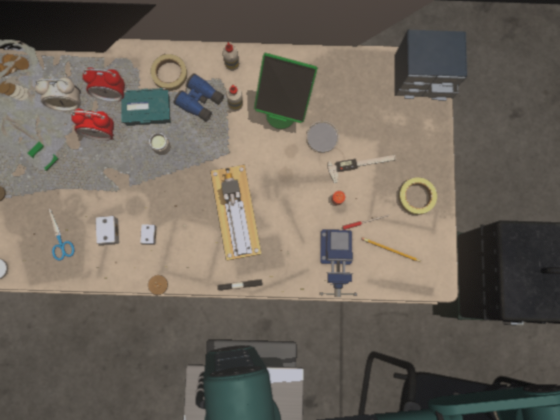

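The scene view shows the arm covering much of the table. In the top view there are two aluminium look-alikes, a larger one at (106,230) and a smaller one at (147,234). The jig is at (236,212), with its housing at the upper end (231,187). The smaller one at (147,234) fits "the smaller one is meant", so I'll confirm it in a crop.

Run:
```python
import cv2
im=cv2.imread("pics/top0.png")[155:275,85:275]
cv2.imwrite("pics/crop0.png",cv2.resize(im,None,fx=4.2,fy=4.2,interpolation=cv2.INTER_CUBIC))
```

```text
(no output)
```

View pics/crop0.png

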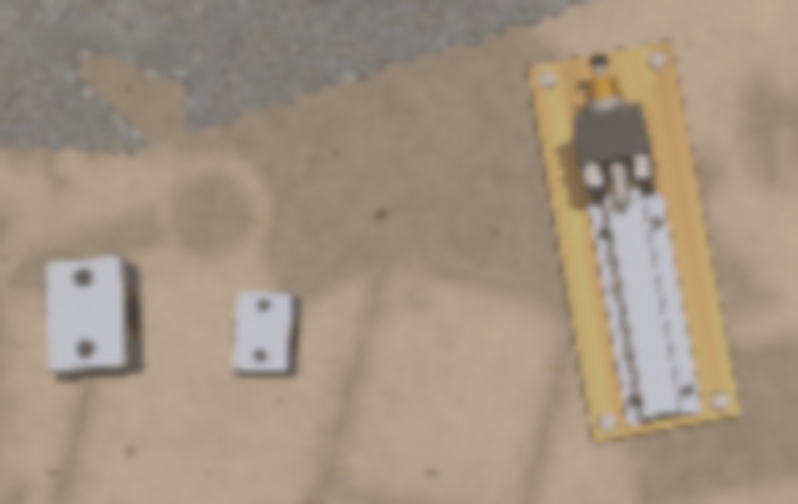

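The crop confirms it. The smaller block is at crop (264,332), with its top holes along its length, and the larger look-alike is at (86,315). The jig's posts are at crop (593,178) and (643,172), and the rail's open end is near (665,412). Next I'll measure both.

```bash
cat > h.py <<'E'
from plant import env
import cv2, numpy as np
np.set_printoptions(precision=2,suppress=True)
def ray(n,uv,z):
    p=env.camera_params(n);T=np.array(p["pose"]);uv=np.atleast_2d(uv).astype(float)
    d=np.c_[(uv[:,0]-p["cx"])/p["fx"],(uv[:,1]-p["cy"])/p["fy"],np.ones(len(uv))]@T[:3,:3].T
    return (T[:3,3]+d*((z-T[2,3])/d[:,2])[:,None])[:,:2]
def proj(n,X):
    p=env.camera_params(n);T=np.array(p["pose"]);c=(np.atleast_2d(X)-T[:3,3])@T[:3,:3]
    return np.c_[p["fx"]*c[:,0]/c[:,2]+p["cx"],p["fy"]*c[:,1]/c[:,2]+p["cy"]]
def blobs(n,im,roi,f,z,amin=60):
    "connected blobs of mask f(hsv) in roi (x0,y0,x1,y1); returns minAreaRect in world on plane z"
    x0,y0,x1,y1=roi;s=4
    c=cv2.resize(im[y0:y1,x0:x1],None,fx=s,fy=s,interpolation=cv2.INTER_CUBIC)
    m=f(cv2.cvtColor(c,cv2.COLOR_RGB2HSV).astype(int)).astype(np.uint8)*255
    cs,_=cv2.findContours(m,cv2.RETR_EXTERNAL,cv2.CHAIN_APPROX_NONE);out=[]
    for k in cs:
        if cv2.contourArea(k)<amin*s*s: continue
        uv=(k[:,0]+.5)/s-.5+[x0,y0]
        w=ray(n,uv,z);r=cv2.minAreaRect(w.astype(np.float32));b=cv2.boxPoints(r)
        e=max((b[1]-b[0],b[2]-b[1]),key=np.linalg.norm)
        a=np.degrees(np.arctan2(e[1],e[0]));a=(a+90)%180-90
        out.append((np.array(r[0]),np.sort(r[1])[::-1],a,uv.mean(0)))
    return out
E
python3 - <<'E'
from h import *
im=cv2.imread("pics/top0.png")[...,::-1].copy()
for t in(150,170,190):
  print("blk",t,blobs("top",im,(135,218,162,250),lambda h:(h[...,2]>t)&(h[...,1]<45),34))
  print("rail",t,blobs("top",im,(205,195,265,262),lambda h:(h[...,2]>t)&(h[...,1]<45),50))
for s in(90,110):print("base",blobs("top",im,(205,160,265,265),lambda h:(h[...,1]>s)&(h[...,2]>120),12))
# dark holes on block top
g=cv2.resize(im[218:250,135:162],None,fx=4,fy=4,interpolation=cv2.INTER_CUBIC)
hs=cv2.cvtColor(g,cv2.COLOR_RGB2HSV);print("px blk rgb",im[234,147],im[245,147],im[220,240],im[225,215])
E
```

```text
blk 150 [(array([502.65, 282.72]), array([56.12, 38.22]), np.float32(0.006477356), array([146.51, 233.21]))]
rail 150 [(array([533.38,  32.45]), array([168.89,  49.98]), np.float32(12.476936), array([237.24, 224.36]))]
blk 170 [(array([503.66, 283.34]), array([54.11, 36.98]), np.float32(0.0065307617), array([146.22, 233.21]))]
rail 170 [(array([513.83,  49.78]), array([106.32,   7.03]), np.float32(12.2278595), array([230.6, 231. ])), (array([525.85,  24.3 ]), array([150.56,  37.42]), np.float32(12.406631), array([240.54, 225.9 ]))]
blk 190 [(array([501.93, 281.94]), array([46.02, 31.31]), np.float32(-0.28638458), array([146.94, 233.71]))]
rail 190 [(array([525.34,  22.86]), array([137.56,  35.09]), np.float32(12.237076), array([240.59, 227.51]))]
base [(array([574.44,  42.41]), array([261.66, 100.1 ]), np.float32(12.491615), array([235.02, 211.15]))]
base [(array([584.83,   9.89]), array([217.95,  23.48]), np.float32(10.567482), array([247.96, 209.27])), (array([681.08,  73.61]), array([43.8 , 35.19]), np.float32(-75.93874), array([225.43, 174.22]))]
px blk rgb [191 191 200] [161 144 126] [188 187 195] [155 138 120]
```

Run:
```python
from h import *
im=cv2.imread("pics/top0.png")[...,::-1].copy()
# holes on block's top and dark screw etc: local minima of gray
s=8
def holes(roi,z,thr):
    x0,y0,x1,y1=roi
    g=cv2.resize(cv2.cvtColor(im,cv2.COLOR_RGB2GRAY)[y0:y1,x0:x1],None,fx=s,fy=s,interpolation=cv2.INTER_CUBIC)
    cs,_=cv2.findContours((g<thr).astype(np.uint8),cv2.RETR_LIST,cv2.CHAIN_APPROX_NONE)
    o=[]
    for k in cs:
        if 2*s*s<cv2.contourArea(k)<12*s*s:
            m=cv2.moments(k);o.append((np.array([m['m10'],m['m01']])/m['m00']+.5)/s-.5+[x0,y0])
    o=np.array(o);print(o.tolist());return ray("top",o,z)
p=holes((142,225,153,243),34,150);print("holes",p,p.mean(0),np.degrees(np.arctan2(*(p[0]-p[1])[::-1])))
c=np.array([574.44,42.41]);a=np.radians(12.49);u=np.array([np.cos(a),np.sin(a)]);v=np.array([-u[1],u[0]])
o=c+26*u;print("origin",o,"load",o-75*u)
for q in(16,-16):print("post px",proj("top",np.r_[o+u*0+v*q,82])-[85,155])  # face top
print("in crop px",[((proj("top",np.r_[o+x*u+v*q,z])-[85,155]+.5)*4.2).round() for x,q,z in((0,16,82),(0,-16,82),(-150,12,50),(-150,-12,50))])
st=env.read_state();q=st["tool_rot"]
from scipy.spatial.transform import Rotation as R
print(R.from_quat(np.r_[q[1:],q[0]]).as_matrix())
```

```text
[[146.47378832838774, 239.23225766567754], [147.3157786885246, 227.1204918032787]]
holes [[485.86 282.11]
 [519.61 282.02]] [502.73 282.07] 179.8511206109345
origin [599.82  48.03] load [526.6   31.81]
post px [[141.07  43.97]]
post px [[152.72  41.81]]
in crop px [array([[595., 187.]]), array([[644., 178.]]), array([[645., 418.]]), array([[681., 412.]])]
[[ 0.97  0.25 -0.  ]
 [ 0.25 -0.97  0.  ]
 [ 0.   -0.   -1.  ]]
```

```bash
python3 -m creep '[[0.085,0.024,-0.030,0,0,0,0],[0.085,0.048,-0.060,0,0,0,0],[0.085,0.072,-0.090,0,0,0,0],[0.085,0.096,-0.120,0,0,0,0],[0.085,0.120,-0.150,0,0,0,0],[0.085,0.144,-0.180,0,0,0,0],[0.085,0.168,-0.210,0,0,0,0],[0.085,0.192,-0.240,0,0,0,0],[0.085,0.216,-0.270,0,0,0,0],[0.085,0.240,-0.300,0,0,0,0]]' 40
python3 -m creep '[[0.085,0.024,-0.030,0,0,0,0],[0.085,0.048,-0.060,0,0,0,0],[0.085,0.072,-0.090,0,0,0,0],[0.085,0.096,-0.120,0,0,0,0],[0.085,0.120,-0.150,0,0,0,0],[0.085,0.144,-0.180,0,0,0,0],[0.085,0.168,-0.210,0,0,0,0],[0.085,0.192,-0.240,0,0,0,0],[0.085,0.216,-0.270,0,0,0,0],[0.085,0.240,-0.300,0,0,0,0]]'
python3 -m creep '[[0.075,0.024,-0.030,0,0,0,3],[0.075,0.048,-0.060,0,0,0,7],[0.075,0.070,-0.086,0,0,0,11],[0.075,0.078,-0.0965,0.020,0,0,14.6],[0.075,0.078,-0.0965,0.050,0,0,14.6],[0.075,0.078,-0.0965,0.080,0,0,14.6],[0.075,0.078,-0.0965,0.110,0,0,14.6],[0.075,0.078,-0.0965,0.140,0,0,14.6],[0.075,0.078,-0.0965,0.160,0,0,14.6],[0.075,0.078,-0.0965,0.160,0,0,14.6]]'
```

```text
time: 0.93
tcp_pos: [295.3, -179.6, 231.0]
tool_rot: [-0.0, 0.992, 0.127, 0.0]
wrist_force: [1.3, -0.3, 0.6]
width: 84.6
grasp_force: 0.0
time: 1.77
tcp_pos: [451.9, 171.4, 230.7]
tool_rot: [0.0, 0.992, 0.127, -0.0]
wrist_force: [0.4, -0.4, 0.6]
width: 85.1
grasp_force: 0.0
time: 2.6
tcp_pos: [498.8, 280.5, 64.4]
tool_rot: [0.003, 1.0, 0.0, -0.006]
wrist_force: [-1.4, -0.9, -0.3]
width: 75.1
grasp_force: 0.0
```

Run:
```python
from h import *
for i in range(4): im=env.get_image("scene")
s=env.read_state();print(s["tcp_pos"],s["tool_rot"],s["time"])
cv2.imwrite("pics/s1.png",cv2.resize(im[120:270,120:320],None,fx=4,fy=4)[...,::-1])
```

```text
[504.34 282.9   73.38] [-0.  1. -0.  0.] 2.8
```

View pics/s1.png

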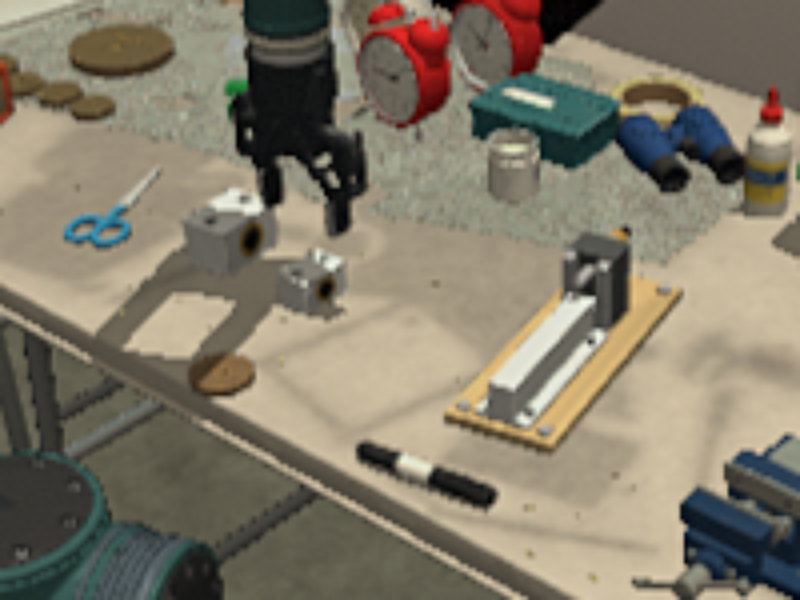

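The crop shows the open gripper at (305,215) straight above the small block at (315,285). The jig rail's open end is at (505,395), and it looks clear. Next I'll descend and grip.

```bash
python3 -m creep '[[0.075,0,0,0.010,0,0,0],[0.075,0,0,0.022,0,0,0],[0.075,0,0,0.034,0,0,0],[0.075,0,0,0.045,0,0,0],[0.075,0,0,0.054,0,0,0],[0.075,0,0,0.061,0,0,0],[0.075,0,0,0.066,0,0,0],[0.075,0,0,0.067,0,0,0],[0.075,0,0,0.067,0,0,0],[0.075,0,0,0.067,0,0,0]]'
python3 -m creep '[[0.060,0,0,0,0,0,0],[0.050,0,0,0,0,0,0],[0.042,0,0,0,0,0,0],[0.036,0,0,0,0,0,0],[0.030,0,0,0,0,0,0],[0.030,0,0,0,0,0,0],[0.030,0,0,0,0,0,0],[0.030,0,0,0,0,0,0],[0.030,0,0,0,0,0,0],[0.030,0,0,0,0,0,0]]' 40
```

```text
time: 3.63
tcp_pos: [503.5, 282.5, 4.7]
tool_rot: [-0.0, 1.0, -0.0, 0.0]
wrist_force: [0.3, -0.9, -0.2]
width: 74.6
grasp_force: 0.0
time: 4.47
tcp_pos: [503.5, 282.4, 4.9]
tool_rot: [-0.0, 1.0, -0.0, 0.0]
wrist_force: [-0.4, -1.4, 5.4]
width: 35.2
grasp_force: 40.7
```

```bash
python3 -m creep '[[0.030,0,0,-0.005,0,0,0],[0.030,0,0,-0.015,0,0,0],[0.030,0,0,-0.030,0,0,0],[0.030,0,0,-0.045,0,0,0],[0.030,0,0,-0.060,0,0,0],[0.030,0,0,-0.075,0,0,0],[0.030,0,0,-0.090,0,0,0],[0.030,0,0,-0.100,0,0,0],[0.030,0,0,-0.105,0,0,0],[0.030,0,0,-0.105,0,0,0]]'
python3 -m creep '[[0.030,0.002,0.012,0,0,0,0],[0.030,0.004,0.038,0,0,0,-2],[0.030,0.006,0.068,0,0,0,-4],[0.030,0.009,0.100,0,0,0,-6],[0.030,0.012,0.132,0,0,0,-8],[0.030,0.015,0.164,0,0,0,-10],[0.030,0.018,0.194,0,0,0,-11],[0.030,0.021,0.222,0,0,0,-12],[0.030,0.023,0.242,0,0,0,-12.5],[0.030,0.023,0.2505,0,0,0,-12.5]]'
python3 -m creep '[[0.030,0,0,0,0,0,0],[0.030,0,0,0,0,0,0],[0.030,0,0,0,0,0,0],[0.030,0,0,0,0,0,0],[0.030,0,0,0,0,0,0],[0.030,0,0,0,0,0,0],[0.030,0,0,0,0,0,0],[0.030,0,0,0,0,0,0],[0.030,0,0,0,0,0,0],[0.030,0,0,0,0,0,0]]'
python3 - <<'E'
from h import *
s=env.read_state();print(s["tcp_pos"],s["tool_rot"],s["width"])
a=env.get_image("scene");b=env.get_image("top")
print(proj("scene",[[526.6,31.8,50],[503.5,282.4,34]]))
cv2.imwrite("pics/s2.png",np.hstack([cv2.resize(a[130:260,190:310],(400,433)),cv2.resize(b[150:280,180:300],(400,433))])[...,::-1])
E
```

```text
time: 5.3
tcp_pos: [503.6, 282.8, 110.7]
tool_rot: [-0.001, 1.0, 0.0, 0.001]
wrist_force: [-0.0, -0.5, -0.7]
width: 35.6
grasp_force: 40.0
time: 6.13
tcp_pos: [525.1, 28.4, 107.7]
tool_rot: [0.001, 0.994, 0.107, -0.001]
wrist_force: [-0.6, -0.2, -2.5]
width: 35.4
grasp_force: 40.3
time: 6.97
tcp_pos: [526.1, 32.0, 109.3]
tool_rot: [0.0, 0.994, 0.109, 0.0]
wrist_force: [-0.8, 0.4, -1.4]
width: 35.4
grasp_force: 40.3
[526.06  31.99 109.31] [0.   0.99 0.11 0.  ] 35.3969807927461
[[255.19 203.93]
 [197.34 185.56]]
```

View pics/s2.png

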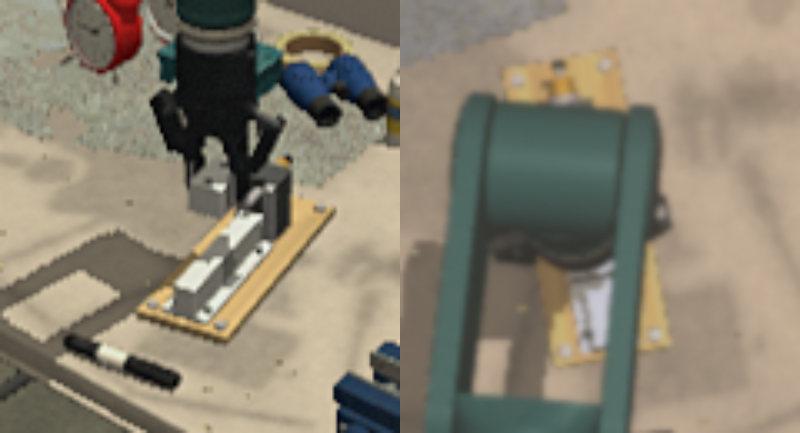

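The left half (scene) shows the block held over the rail at crop (210,190). In the right half (top) the arm hides it. I'll cross-check the rail's midline from the unobstructed scene picture.

Run:
```python
from h import *
o=np.array([599.82,48.03]);a=np.radians(12.49);u=np.array([np.cos(a),np.sin(a)]);v=np.array([-u[1],u[0]])
im=cv2.imread("pics/s1.png"); im=cv2.resize(im,(200,150),interpolation=cv2.INTER_AREA)
hs=cv2.cvtColor(im,cv2.COLOR_BGR2HSV).astype(int)
# sample across the rail (jig y) on plane z=50
for x in(-135,-115,-95,-75):
    q=np.arange(-24,24.1,2);px=proj("scene",[np.r_[o+x*u+t*v,50] for t in q])-[120,120]
    g=cv2.remap(im,px[:,0].astype(np.float32)[None],px[:,1].astype(np.float32)[None],cv2.INTER_LINEAR)[0].mean(1)
    print(x,[(int(t),int(k)) for t,k in zip(q,g)])
```

```text
-135 [(-24, 99), (-22, 99), (-20, 98), (-18, 102), (-16, 114), (-14, 154), (-12, 195), (-10, 216), (-8, 225), (-6, 224), (-4, 222), (-2, 221), (0, 220), (2, 220), (4, 220), (6, 219), (8, 212), (10, 202), (12, 190), (14, 180), (16, 176), (18, 170), (20, 164), (22, 161), (24, 161)]
-115 [(-24, 99), (-22, 98), (-20, 98), (-18, 102), (-16, 112), (-14, 144), (-12, 179), (-10, 207), (-8, 220), (-6, 223), (-4, 222), (-2, 221), (0, 220), (2, 219), (4, 219), (6, 218), (8, 212), (10, 203), (12, 191), (14, 181), (16, 175), (18, 170), (20, 164), (22, 157), (24, 151)]
-95 [(-24, 99), (-22, 98), (-20, 97), (-18, 97), (-16, 111), (-14, 145), (-12, 181), (-10, 212), (-8, 220), (-6, 223), (-4, 221), (-2, 219), (0, 220), (2, 220), (4, 220), (6, 218), (8, 210), (10, 196), (12, 179), (14, 172), (16, 171), (18, 169), (20, 165), (22, 158), (24, 151)]
-75 [(-24, 99), (-22, 98), (-20, 97), (-18, 96), (-16, 122), (-14, 158), (-12, 192), (-10, 216), (-8, 221), (-6, 223), (-4, 222), (-2, 221), (0, 219), (2, 220), (4, 220), (6, 217), (8, 210), (10, 195), (12, 179), (14, 175), (16, 171), (18, 167), (20, 160), (22, 153), (24, 147)]
```

```bash
python3 -m creep '[[0.030,0.0005,0.0009,0.006,0,0,0],[0.030,0.0005,0.0009,0.015,0,0,0],[0.030,0.0005,0.0009,0.024,0,0,0],[0.030,0.0005,0.0009,0.033,0,0,0],[0.030,0.0005,0.0009,0.040,0,0,0],[0.030,0.0005,0.0009,0.045,0,0,0],[0.030,0.0005,0.0009,0.049,0,0,0],[0.030,0.0005,0.0009,0.051,0,0,0],[0.030,0.0005,0.0009,0.052,0,0,0],[0.030,0.0005,0.0009,0.052,0,0,0]]'
python3 -m creep '[[0.030,0,0,0.0005,0,0,0],[0.030,0,0,0.001,0,0,0],[0.030,0,0,0.0015,0,0,0],[0.030,0,0,0.002,0,0,0],[0.030,0,0,0.0023,0,0,0],[0.030,0,0,0.0026,0,0,0],[0.030,0,0,0.0026,0,0,0],[0.030,0,0,0.0026,0,0,0],[0.030,0,0,0.0026,0,0,0],[0.030,0,0,0.0026,0,0,0]]'
python3 - <<'E'
from h import *
s=env.read_state();print(s["tcp_pos"],s["wrist_force"],s["torque"])
a=env.get_image("scene")
cv2.imwrite("pics/s3.png",cv2.resize(a[160:240,210:310],None,fx=7,fy=7,interpolation=cv2.INTER_CUBIC)[...,::-1])
E
```

```text
time: 7.9
tcp_pos: [526.8, 31.1, 57.3]
tool_rot: [0.0, 0.994, 0.109, 0.0]
wrist_force: [0.6, 0.0, -1.4]
width: 35.4
grasp_force: 40.3
time: 8.73
tcp_pos: [526.7, 31.1, 54.9]
tool_rot: [0.0, 0.994, 0.109, 0.0]
wrist_force: [-0.5, 0.2, 0.5]
width: 35.3
grasp_force: 40.5
[526.75  31.08  54.87] [-0.48  0.2   0.46] [-0.02  0.08  0.02]
```

View pics/s3.png

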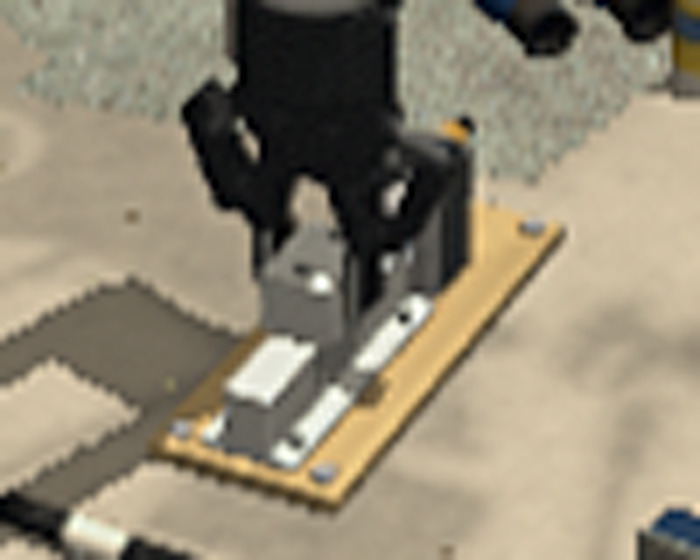

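The crop shows the block's end face, (262,280) to (343,342), sitting centred over the rail, whose visible top runs (235,385) to (310,345). The wrist has lost the block's weight. I'll press slightly, then let go.

```bash
python3 -m creep '[[0.030,0,0,0.0003,0,0,0],[0.030,0,0,0.0005,0,0,0],[0.030,0,0,0.0005,0,0,0],[0.034,0,0,0.0005,0,0,0],[0.037,0,0,0.0005,0,0,0],[0.039,0,0,0.0005,0,0,0],[0.042,0,0,0.0005,0,0,0],[0.046,0,0,0.0005,0,0,0],[0.050,0,0,0.0005,0,0,0],[0.050,0,0,0.0005,0,0,0]]' 20
python3 -m creep '[[0.056,0,0,0,0,0,0],[0.060,0,0,0,0,0,0],[0.060,0,0,-0.005,0,0,0],[0.060,0,0,-0.015,0,0,0],[0.060,0,0,-0.030,0,0,0],[0.060,0,0,-0.045,0,0,0],[0.060,0,0,-0.060,0,0,0],[0.060,0,0,-0.070,0,0,0],[0.060,0,0,-0.075,0,0,0],[0.060,0,0,-0.075,0,0,0]]'
python3 -m creep '[[0.020,-0.010,0,0,0,0,0],[0.010,-0.025,0,0,0,0,0],[0.000,-0.045,0,0,0,0,0],[0.000,-0.065,0,0,0,0,0],[0,-0.080,0,0,0,0,0],[0,-0.088,0,0,0,0,0],[0,-0.090,0,0,0,0,0],[0,-0.090,0,0,0,0,0],[0,-0.090,0,0,0,0,0],[0,-0.090,0,0,0,0,0]]'
python3 - <<'E'
from h import *
s=env.read_state();print(s["tcp_pos"],s["wrist_force"],s["torque"])
a=env.get_image("scene");b=env.get_image("top")
cv2.imwrite("pics/raw_s4.png",a[...,::-1])
cv2.imwrite("pics/s4.png",np.hstack([cv2.resize(a[160:240,225:305],(400,400),interpolation=cv2.INTER_CUBIC),cv2.resize(b[170:270,190:290],(400,400),interpolation=cv2.INTER_CUBIC)])[...,::-1])
E
```

```text
time: 9.62
tcp_pos: [526.7, 31.1, 54.0]
tool_rot: [0.0, 0.994, 0.109, -0.0]
wrist_force: [-0.8, -0.5, 0.7]
width: 49.8
grasp_force: 0.0
time: 10.45
tcp_pos: [527.8, 31.1, 131.3]
tool_rot: [0.0, 0.994, 0.109, 0.002]
wrist_force: [-0.0, 0.5, 0.1]
width: 60.0
grasp_force: 0.0
time: 11.28
tcp_pos: [439.4, 11.7, 129.1]
tool_rot: [0.0, 0.994, 0.109, 0.0]
wrist_force: [-0.5, -1.3, 0.9]
width: -0.3
grasp_force: 0.0
[439.41  11.71 129.11] [-0.52 -1.35  0.87] [ 0.04 -0.   -0.01]
```

View pics/s4.png

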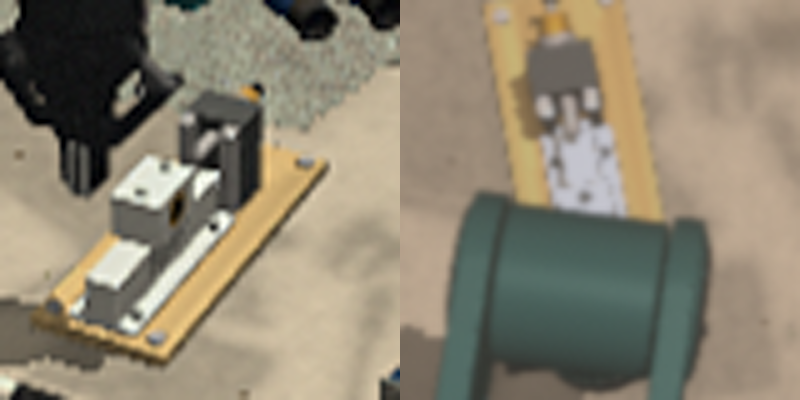

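The left crop shows the block standing upright on the rail. Its top face is at crop (150,182), with free rail in front of it and a gap to the plunger. The gripper is clear at (85,170). I'll measure its offset and yaw on the rail in this same view.

Run:
```python
from h import *
im=cv2.imread("pics/raw_s4.png")[...,::-1].copy()
o=np.array([599.82,48.03]);a=np.radians(12.49);u=np.array([np.cos(a),np.sin(a)]);v=np.array([-u[1],u[0]])
for t in(170,185,200):
  for c,sz,ang,px in blobs("scene",im,(240,185,275,212),lambda h:(h[...,2]>t)&(h[...,1]<40),84,25):
    print(t,c,sz,ang-12.49,px,"jig",(c-o)@u,(c-o)@v)
```

```text
170 [496.85 -37.39] [60.43 13.4 ] -0.7561588 [265.92 207.01] jig -119.0022233442568 -61.12984409719362
170 [524.8  30.5] [56.23 37.25] -0.09191322 [255.29 195.66] jig -77.0340151211807 -0.8860737264782506
185 [496.58 -37.41] [59.16 12.07] -0.7351093 [265.95 207.05] jig -119.27862827594689 -61.09158743379433
185 [524.87  30.19] [54.61 35.77] -1.0326557 [255.24 195.67] jig -77.03850775696962 -1.2049425372358826
200 [524.87  30.14] [53.85 34.42] -1.0534382 [255.31 195.76] jig -77.04649071594443 -1.2565031165728402
```

The block is centred on the rail to within about 0.5 mm and about 1°. With the fingers shut, I'll lower behind it and approach.

```bash
python3 -m creep '[[0,0,0,0.006,0,0,0],[0,0,0,0.016,0,0,0],[0,0,0,0.028,0,0,0],[0,0,0,0.040,0,0,0],[0,0,0,0.052,0,0,0],[0,0,0,0.062,0,0,0],[0,0,0,0.069,0,0,0],[0,0,0,0.072,0,0,0],[0,0,0,0.072,0,0,0],[0,0,0,0.072,0,0,0]]'
python3 -m creep '[[0,0.005,0,0,0,0,0],[0,0.011,0,0,0,0,0],[0,0.017,0,0,0,0,0],[0,0.023,0,0,0,0,0],[0,0.029,0,0,0,0,0],[0,0.033,0,0,0,0,0],[0,0.036,0,0,0,0,0],[0,0.038,0,0,0,0,0],[0,0.039,0,0,0,0,0],[0,0.039,0,0,0,0,0]]'
python3 -m creep '[[0,0.001,0,0,0,0,0],[0,0.003,0,0,0,0,0],[0,0.005,0,0,0,0,0],[0,0.007,0,0,0,0,0],[0,0.009,0,0,0,0,0],[0,0.011,0,0,0,0,0],[0,0.013,0,0,0,0,0],[0,0.015,0,0,0,0,0],[0,0.017,0,0,0,0,0],[0,0.019,0,0,0,0,0]]'
python3 -m creep '[[0,0.002,0,0,0,0,0],[0,0.004,0,0,0,0,0],[0,0.006,0,0,0,0,0],[0,0.008,0,0,0,0,0],[0,0.010,0,0,0,0,0],[0,0.012,0,0,0,0,0],[0,0.013,0,0,0,0,0],[0,0.014,0,0,0,0,0],[0,0.014,0,0,0,0,0],[0,0.014,0,0,0,0,0]]'
python3 - <<'E'
from h import *
o=np.array([599.82,48.03]);a=np.radians(12.49);u=np.array([np.cos(a),np.sin(a)]);v=np.array([-u[1],u[0]])
s=env.read_state();print(s["tcp_pos"],"jig tcp",(s["tcp_pos"][:2]-o)@u,(s["tcp_pos"][:2]-o)@v,"F",s["wrist_force"][:2]@u,s["wrist_force"][:2]@v,s["torque"])
a=env.get_image("scene")
cv2.imwrite("pics/raw_s5.png",a[...,::-1])
cv2.imwrite("pics/s5.png",cv2.resize(a[160:240,215:305],(675,600),interpolation=cv2.INTER_CUBIC)[...,::-1])
E
```

```text
time: 12.22
tcp_pos: [439.1, 11.6, 57.3]
tool_rot: [0.0, 0.994, 0.109, 0.0]
wrist_force: [0.7, -0.3, 0.2]
width: -0.1
grasp_force: 0.0
time: 13.05
tcp_pos: [477.0, 20.1, 57.1]
tool_rot: [0.0, 0.994, 0.109, -0.0]
wrist_force: [0.5, -0.2, 0.5]
width: -0.1
grasp_force: 0.0
time: 13.88
tcp_pos: [495.3, 24.1, 57.2]
tool_rot: [0.0, 0.994, 0.109, -0.001]
wrist_force: [-3.0, -0.3, 1.9]
width: -0.3
grasp_force: 1.1
time: 14.72
tcp_pos: [509.5, 27.3, 57.2]
tool_rot: [0.0, 0.994, 0.109, 0.0]
wrist_force: [0.1, 0.1, -0.0]
width: 0.5
grasp_force: 0.4
[509.47  27.28  57.16] jig tcp -92.69946136682736 -0.7192056832975656 F 0.1565672196945531 0.025317792498693287 [-0.03  0.14  0.05]
```

View pics/s5.png

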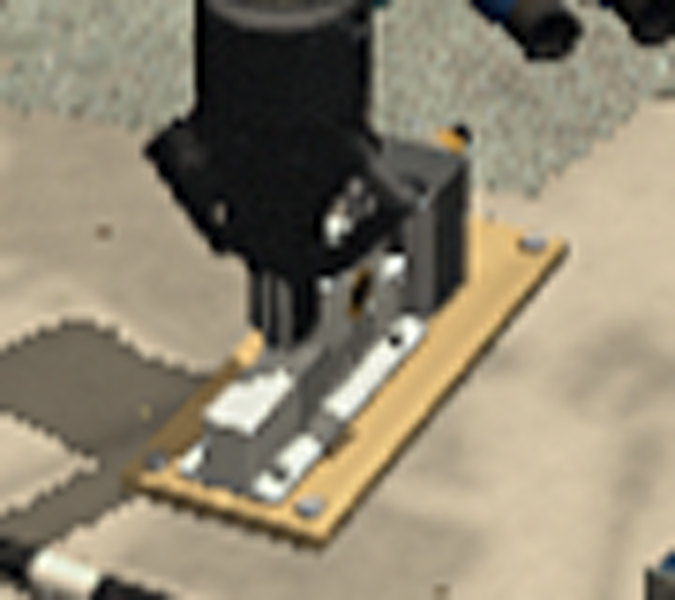

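The block, whose bore side is at crop (358,290), is being pushed ahead of the shut fingers at (285,300), upright on the rail. I'll continue slowly onto the plunger.

```bash
python3 -m creep '[[0,0.001,0,0,0,0,0],[0,0.003,0,0,0,0,0],[0,0.005,0,0,0,0,0],[0,0.007,0,0,0,0,0],[0,0.009,0,0,0,0,0],[0,0.011,0,0,0,0,0],[0,0.013,0,0,0,0,0],[0,0.015,0,0,0,0,0],[0,0.017,0,0,0,0,0],[0,0.018,0,0,0,0,0]]'
python3 -m creep '[[0,0.001,0,0,0,0,0],[0,0.002,0,0,0,0,0],[0,0.003,0,0,0,0,0],[0,0.004,0,0,0,0,0],[0,0.005,0,0,0,0,0],[0,0.006,0,0,0,0,0],[0,0.007,0,0,0,0,0],[0,0.008,0,0,0,0,0],[0,0.008,0,0,0,0,0],[0,0.008,0,0,0,0,0]]'
python3 - <<'E'
from h import *
o=np.array([599.82,48.03]);a=np.radians(12.49);u=np.array([np.cos(a),np.sin(a)]);v=np.array([-u[1],u[0]])
s=env.read_state();print("jig tcp",(s["tcp_pos"][:2]-o)@u,(s["tcp_pos"][:2]-o)@v,"F",s["wrist_force"][:2]@u,s["wrist_force"][:2]@v,s["wrist_force"][2],s["torque"])
E
```

```text
time: 15.6
tcp_pos: [526.0, 31.0, 57.1]
tool_rot: [0.0, 0.994, 0.109, -0.001]
wrist_force: [-7.2, -2.7, 4.2]
width: 0.2
grasp_force: 3.3
time: 16.43
tcp_pos: [532.3, 32.4, 57.2]
tool_rot: [0.0, 0.994, 0.109, -0.003]
wrist_force: [-8.3, -2.7, 6.6]
width: 0.2
grasp_force: 4.6
jig tcp -69.35488326698915 -0.6937119078519519 F -8.643090638235902 -0.8292834639136439 6.62868924224656 [-0.35  1.32 -0.01]
```

```bash
cat > st.py <<'E'
from h import *
o=np.array([599.82,48.03]);a=np.radians(12.49);u=np.array([np.cos(a),np.sin(a)]);v=np.array([-u[1],u[0]])
s=env.read_state();print("jig tcp",(s["tcp_pos"][:2]-o)@u,(s["tcp_pos"][:2]-o)@v,s["tcp_pos"][2],"F",s["wrist_force"][:2]@u,s["wrist_force"][:2]@v,s["wrist_force"][2],s["torque"])
E
python3 -m creep '[[0,0.0005,0,0,0,0,0],[0,0.001,0,0,0,0,0],[0,0.0015,0,0,0,0,0],[0,0.002,0,0,0,0,0],[0,0.0025,0,0,0,0,0],[0,0.003,0,0,0,0,0],[0,0.0035,0,0,0,0,0],[0,0.004,0,0,0,0,0],[0,0.004,0,0,0,0,0],[0,0.004,0,0,0,0,0]]'; python3 st.py
python3 -m creep '[[0,0.0005,0,0,0,0,0],[0,0.001,0,0,0,0,0],[0,0.0015,0,0,0,0,0],[0,0.002,0,0,0,0,0],[0,0.0025,0,0,0,0,0],[0,0.003,0,0,0,0,0],[0,0.003,0,0,0,0,0],[0,0.003,0,0,0,0,0],[0,0.003,0,0,0,0,0],[0,0.003,0,0,0,0,0]]'; python3 st.py
```

```text
time: 17.27
tcp_pos: [535.3, 33.0, 57.2]
tool_rot: [0.0, 0.994, 0.109, -0.004]
wrist_force: [-11.5, -2.6, 8.7]
width: 0.1
grasp_force: 6.0
jig tcp -66.2625186899329 -0.6772232725522218 57.206542318152366 F -11.77598651965876 -0.07370408931561336 8.65123656945451 [-0.33  1.64  0.03]
time: 18.1
tcp_pos: [537.6, 33.6, 57.2]
tool_rot: [0.0, 0.994, 0.109, -0.005]
wrist_force: [-13.5, -2.5, 9.5]
width: 0.1
grasp_force: 6.9
jig tcp -63.848461691408986 -0.6808803115109217 57.21291949893531 F -13.705707735367787 0.4463722762245144 9.452774472326668 [-0.41  1.89  0.02]
```

```bash
python3 -m creep '[[0,0.0005,0,0,0,0,0],[0,0.001,0,0,0,0,0],[0,0.0015,0,0,0,0,0],[0,0.002,0,0,0,0,0],[0,0.002,0,0,0,0,0],[0,0.002,0,0,0,0,0],[0,0.002,0,0,0,0,0],[0,0.002,0,0,0,0,0],[0,0.002,0,0,0,0,0],[0,0.002,0,0,0,0,0]]'; python3 st.py
python3 - <<'E'
from h import *
a=env.get_image("scene");b=env.get_image("top")
cv2.imwrite("pics/raw_s6.png",a[...,::-1])
cv2.imwrite("pics/s6.png",np.hstack([cv2.resize(a[170:220,240:290],(400,400),interpolation=cv2.INTER_CUBIC),cv2.resize(b[170:250,195:275],(400,400),interpolation=cv2.INTER_CUBIC)])[...,::-1])
E
```

```text
time: 18.93
tcp_pos: [539.2, 33.9, 57.2]
tool_rot: [0.0, 0.994, 0.109, -0.005]
wrist_force: [-13.9, -3.1, 10.1]
width: -0.0
grasp_force: 7.4
jig tcp -62.232713424318305 -0.6839464432653967 57.21503732427417 F -14.184076623326362 0.008387709802395425 10.133527126085609 [-0.49  2.1  -0.04]
```

View pics/s6.png

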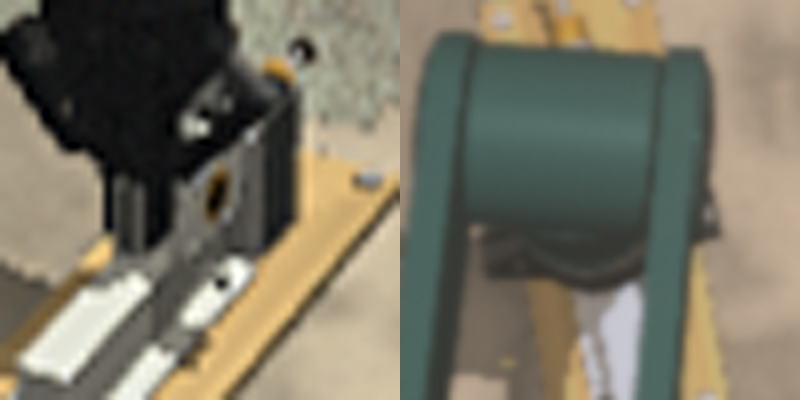

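The scene half shows the block (bore at crop (217,195)) almost at the posts, upright on the rail and lined up with it. In the top half the arm hides it. I'll keep going in 1 mm steps until the force rises sharply.

```bash
python3 -m creep '[[0,0.0003,0,0,0,0,0],[0,0.0006,0,0,0,0,0],[0,0.001,0,0,0,0,0],[0,0.001,0,0,0,0,0],[0,0.001,0,0,0,0,0],[0,0.001,0,0,0,0,0],[0,0.001,0,0,0,0,0],[0,0.001,0,0,0,0,0],[0,0.001,0,0,0,0,0],[0,0.001,0,0,0,0,0]]'; python3 st.py
python3 -m creep '[[0,0.0003,0,0,0,0,0],[0,0.0006,0,0,0,0,0],[0,0.001,0,0,0,0,0],[0,0.001,0,0,0,0,0],[0,0.001,0,0,0,0,0],[0,0.001,0,0,0,0,0],[0,0.001,0,0,0,0,0],[0,0.001,0,0,0,0,0],[0,0.001,0,0,0,0,0],[0,0.001,0,0,0,0,0]]'; python3 st.py
```

```text
time: 19.87
tcp_pos: [539.6, 34.0, 57.2]
tool_rot: [0.001, 0.994, 0.109, -0.006]
wrist_force: [-15.6, -4.4, 11.0]
width: -0.1
grasp_force: 8.3
jig tcp -61.818205225294534 -0.6915459544064066 57.21257154901221 F -16.219500064464338 -0.9358460314130169 10.999380731448234 [-0.5   2.31  0.01]
time: 20.7
tcp_pos: [539.6, 34.0, 57.2]
tool_rot: [0.001, 0.994, 0.109, -0.007]
wrist_force: [-18.7, -3.9, 12.8]
width: -0.4
grasp_force: 9.8
jig tcp -61.85674235167025 -0.6791440471162143 57.18973510352701 F -19.085004167441415 0.24099290881607058 12.835688514500553 [-0.63  2.75  0.  ]
```

```bash
python3 -m creep '[[0,0.0005,0,0,0,0,0],[0,0.001,0,0,0,0,0],[0,0.0015,0,0,0,0,0],[0,0.002,0,0,0,0,0],[0,0.0025,0,0,0,0,0],[0,0.0025,0,0,0,0,0],[0,0.0025,0,0,0,0,0],[0,0.0025,0,0,0,0,0],[0,0.0025,0,0,0,0,0],[0,0.0025,0,0,0,0,0]]'; python3 st.py
python3 - <<'E'
from h import *
a=env.get_image("scene")
cv2.imwrite("pics/s7.png",cv2.resize(a[165:225,235:295],(600,600),interpolation=cv2.INTER_CUBIC)[...,::-1])
E
```

```text
time: 21.53
tcp_pos: [539.5, 34.0, 57.2]
tool_rot: [0.001, 0.994, 0.109, -0.01]
wrist_force: [-26.4, -6.4, 17.6]
width: -0.1
grasp_force: 13.5
jig tcp -61.88836043112185 -0.6606298405458207 57.24601906092148 F -27.173245114155122 -0.48887469447407744 17.649114854369827 [-0.83  3.76  0.03]
```

View pics/s7.png

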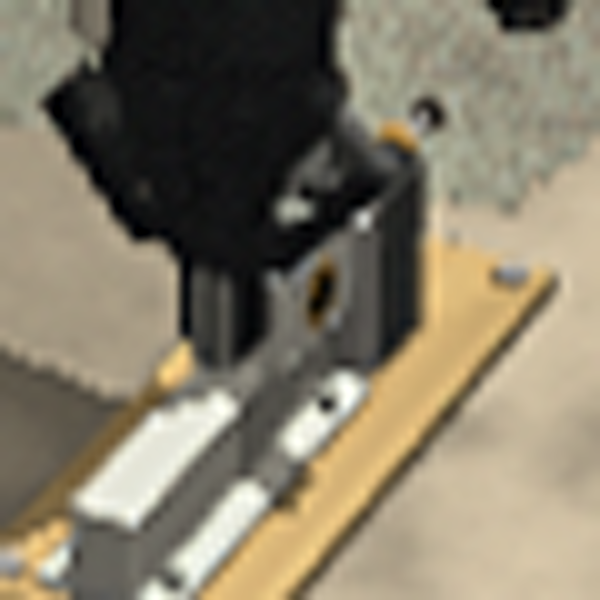

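The block (bore at crop (322,290)) sits flush against the near post at (365,280), square to the rail. The TCP has stopped while the force rose to 27 N, so it is hard on the posts. I'm handing it in.

```bash
python3 -c "
from plant import env
print(env.job_done())"
```

```text
the job is handed in; nothing more can be done
None
```

I set the small block on the rail and let go of it, then pushed it along the middle against the plunger onto both stop posts; the job was handed in with the arm still holding it there at about 27 N (no verdict was returned).

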